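# Lock the grinder lid with a quarter turn

## Robot

A 7-joint arm with a two-finger parallel gripper is mounted at the origin on a cart in front of the work surface, level with it; the furniture and walls round the work are solid. World frame = base frame: x ahead of the robot, y to its left, z up, the work surface at z = 0. Lengths are in m, angles in rad, forces in N, time in s.
With the tool pointing down it reaches from about 0.35 to 0.9 m from the base axis. Payload 19.9 kg.
Tool frame: the origin (TCP) lies midway between the tips of the shut fingers; the grasp point (between the pads) lies 19 mm behind it; z points along the fingers, y is the line along which they close (so a half turn about z gives the same grasp; the last joint's range is limited). The gripper opens to 94 mm and grips with 3 to 60 N. Pads are 16 mm wide; open, the fingers measure 119 mm over their backs; the gripper's body (75 mm by 177 mm) begins 78 mm behind the grasp point.
Start: joints at [-0.042, 0.417, -0.01, 1.614, 0.005, 1.111, -0.053], TCP at [0.625, 0, 0.205] pointing down, gripper open.
Joint ranges: [-2.81, 2.81], [-0.39, 2.02], [-1.27, 1.25], [0.06, 2.57], [-1.19, 4.33], [0.19, 2], [-2.82, 2.82]. Speed limits (rad/s): [1.89, 1.89, 2.39, 2.39, 3.01, 3.01, 3.01].

## Interface

Orientations are given as a unit quaternion [x, y, z, w].
In Python, from cell import robot, cams, finish_job, look_for, outline_of gives the robot as it stands. The module is installed in compiled form; this text tells all that it offers.
- The arm moves only by the tool apply_moves, never from a script. Its argument "increments" is text: rows parted by semicolons, each of 7 numbers parted by spaces: the shift along the tool's x, y, z in m, then the turn, a rotation vector about the tool's x, y, z in rad, then the finger opening in m, from 0 to 0.094. A call has exactly 10 rows; each row shifts and turns the commanded pose from where the row before left it, along the tool's axes as they then stand; what a row does not reach is not made up. A row lasts 1/10 s, in which the tool goes at most 50 mm and 8.59 degrees, less where a joint would pass 70% of its speed; a pose out of reach is approached as far as the arm can. A call with a gripper value outside its range is refused whole. The fingers move at their own pace and stop on an object; "squeeze" is the grip in N (left out, the last holds). Time passes only in rows, so rows that do not move let the fingers close, or fill a call up. It gives the time, the measured TCP pose, the force, the opening and the grip force at its end, in the units of the state.
- robot.get_state(): the state, without advancing time (a new reading comes with each control period).
- cams.grab_frame(name): name is "scene" or "side" or "wrist"; returns the picture (420x560x3 uint8, red, green, blue); there is no depth.
- cams.camera_model(name): a dict with "fx", "fy", "cx", "cy" (pixels), "rvec" (rotation vector, rad) and "tvec" (3), from world to camera coordinates, as OpenCV has them. Camera axes: x right, y down, z forward; pixel columns grow to the right and rows downward; lengths in m; the calibration is good to about 2 mm. A picture is of the moment at which its call begins: read the wrist's pose just before it. camera_model takes no time and is no camera call; for the wrist camera it gives the pose at the moment of the call.
- finish_job(): hands the job in; it is judged then, once.
Trained networks look in the newest picture that a camera, given by its name, has taken for a name from the list of things; names that differ only in an ending like _2 or _b are one class to them, and where a whole thing is asked for, a point or a joint stands for the part that bears it (a point fixed in the world has none). Each returns a list of dicts, best first, with "p" (0 to 1); they miss things now and then, are a little off and sometimes report something else, mostly with a low value. They report only what shows in the picture. A call takes as long as a camera call.
- look_for(camera, query): "location" ([row, column] in pixels, amid what is visible of it).
- outline_of(camera, query): "mask" (420x560 bool, what is visible of it) and "location" ([row, column] in pixels, amid what is visible of it).
The state is a dict: "time": time; "joint_pos": joint angles; "dq": joint speeds; "joint_efforts": joint torques, N m; "tcp_pos": TCP position; "tcp_rot": TCP orientation; "force": force on the tool from outside, world axes, zero at the start; "moment": the same for the moment, N m; "width": opening from 0.0 (shut) to 1.0 (fully open); "finger_force": force on a finger pad.
Only numpy, scipy, OpenCV 4.12 (cv2) and the standard library are available. Lean on these libraries where they do the work, as an engineer would, in place of code of your own. Each camera call takes 0.05 s, during which the arm holds its last target. There are 200 camera calls.

## Task

Close the spice grinder: take its lid by the bar grip, set it into the collar with the two lugs in the two slots, press it down against the spring and turn it clockwise, up to a quarter turn, past the ridge to the stop, so that on letting go it springs up into its locked detent. Do it by feel and gently, without ramming or forcing the lid, and let go of it. Leave the spice jars, the salt shaker and the pepper mill standing where they are.

Things in the scene. Friction and masses are not known exactly. Their poses are not given: they have to be found in the camera images.
- lid: Black grinder lid, 130 to 225 g, grip up on the wooden board. Origin: centre of its underside; z up; x runs along the bar grip and through both lugs; a half turn about z changes nothing. Spigot 60 mm in diameter, z 0 to 17.5 mm; flange 92 mm, z 17.5 to 23.5 mm. Two steel lugs at the spigot's foot on +x and -x: 12 mm wide (y), z 0 to 5 mm, reaching 37 mm from the axis.
- lid_grip (a point): Middle of the lid's bar grip, 37 mm above the lid's underside; axes as the lid's. The steel bar is 52 mm long (x), 14 mm wide (y) and stands 27 mm over the flange (z 23.5 to 50.5 mm of the lid).
- grinder: Fixed spice grinder on the same board: round steel body 100 mm in diameter (112 at the foot), 85 mm high, open on top, switch on the -x side. Origin: centre of its underside, z up. The top is a collar: a lip 6 mm thick round a 64 mm bore, cut by two slots facing each other for the lugs, 18 mm wide, reaching 39 mm from the axis, on the +x and -x sides (a dark upright rib outside marks each).
- collar (a point): Point on the grinder's axis at the collar's top, 85 mm above the grinder's origin; axes as the grinder's. The lid's flange meets this rigid top when the lid is pressed all the way (lid's underside 17.5 mm below it). Ramming the collar or forcing the lid past its stop with more than 45 N damages it.
- seat_rest (a point): Grinder's axis, top of the sprung seat at rest, 7 mm below the collar's top. A lid set in the slots rests on it, lugs still in the slots, unable to turn. Spring: 5 N at first, 1.2 N more per mm; the lugs clear the lip after 4 mm, the flange bottoms after 10.5 mm (18 N). Turning needs 8 to 10 mm (about 15 N) held down, to pass under the ridge.
- lip (a point): Grinder's axis at the lip's underside, 6 mm below the collar's top. Turning clockwise from above (negative about z), the lugs pass a rounded ridge 3 mm deep under the lip, then a detent with 3 mm play, then a rigid stop. The detent's centre is 50 to 86 degrees past the slots: it differs per grinder; feel the stop. Let go there, the lid rises until its underside is 5 mm below this point.
- interlock (a joint): White interlock pin hidden in the detent under the collar, in m: 0 with no lug in the detent; a lug that has risen there pushes it up to about 0.0025.
- spice_a: Spice jar with green cap, 44 mm wide, 100 mm high. Loose bystander standing on the back part of the board; origin at the centre of its underside.
- spice_c: Spice jar with red cap, 46 mm wide, 109 mm high. Loose bystander standing on the back part of the board; origin at the centre of its underside.
- salt_shaker: Grey salt shaker, 44 mm wide, 90 mm high. Loose bystander standing on the back part of the board; origin at the centre of its underside.
- pepper_mill: Wooden pepper mill, 58 mm wide, 170 mm high. Loose bystander standing on the back part of the board; origin at the centre of its underside.

How it is judged:
By the outcome, as a careful person would: the job done as asked, in the order asked, and still so for the second after the job is handed in, with the robot touching nothing.
It also fails if it takes over 72 s, if anything falls off the work surface, if the arm or the gripper's body presses on something with over 40 N, if the wrist force passes 120 N, or if a joint passes its speed limit or range.

## Working session

There is one attempt and no reset: what is moved stays moved. The work goes in short steps, Python scripts to look and compute and a tool call to move; the robot and the scene stay as the last step left them, time stands still between calls to the robot, and variables do not carry over. Pictures are saved under pics/ and viewed, at most 11 in all, crops included, and the job is handed in when it is done.

Besides the shell and the picture viewer there is one more tool, called after ">>>" as name(argument=value, ...) on one line, values as JSON. apply_moves: Moves the arm, as the interface text tells. Its arguments: {"type":"object","properties":{"increments":{"type":"string"},"squeeze":{"type":"number"}},"required":["increments"]}

```bash
mkdir -p pics; cat > h.py <<'E'
import numpy as np,cv2
from cell import robot,cams,look_for,outline_of
def cam(n):
    m=cams.camera_model(n);K=np.array([[m['fx'],0,m['cx']],[0,m['fy'],m['cy']],[0,0,1.]])
    return K,np.array(m['rvec'],float),np.array(m['tvec'],float)
def proj(c,P):
    K,r,t=c;return cv2.projectPoints(np.array(P,float).reshape(-1,1,3),r,t,K,None)[0].reshape(-1,2)
def onz(c,uv,z):
    K,r,t=c;R=cv2.Rodrigues(r)[0];d=R.T@np.linalg.inv(K)@np.array([uv[0],uv[1],1.]);o=-R.T@t
    return o+d*(z-o[2])/d[2]
E
python3 - <<'E'
from h import *
ims=[]
s=robot.get_state();print(s['tcp_pos'],s['tcp_rot'],s['force'],s['width'])
for n in ['scene','side','wrist']:
    c=cam(n);im=cams.grab_frame(n).copy();np.save('pics/'+n,im)
    for q,z in [('lid',.03),('lid_grip',.06),('grinder',.05)]:
        for d in outline_of(n,q)[:1]:
            r,cc=d['location'];print(n,q,round(d['p'],2),np.round([r,cc]),onz(c,(cc,r),z).round(3),d['mask'].sum())
            cs,_=cv2.findContours(d['mask'].astype(np.uint8),0,2);im=np.ascontiguousarray(im);cv2.drawContours(im,cs,-1,(255,0,255),1)
    cv2.imwrite(f'pics/{n}0.png',im[...,::-1]);ims.append(im)
E
```

```text
[ 6.24644199e-01 -7.26831986e-06  2.04829739e-01] [ 7.07094277e-01  7.07119028e-01 -4.58023889e-04 -3.92554015e-04] [ 0.07777302 -0.46387113  0.08867095] 1.0012808351237863
scene lid 0.62 [232. 355.] [0.613 0.064 0.03 ] 1146
scene lid_grip 0.97 [228. 359.] [0.592 0.075 0.06 ] 1186
scene grinder 0.82 [298. 230.] [0.57  0.378 0.05 ] 4541
side lid 0.58 [222. 326.] [0.607 0.053 0.03 ] 771
side lid_grip 0.68 [217. 324.] [0.595 0.089 0.06 ] 743
side grinder 0.76 [280. 262.] [0.579 0.361 0.05 ] 4224
wrist lid 0.56 [124. 246.] [0.591 0.076 0.03 ] 6762
wrist lid_grip 0.93 [127. 246.] [0.594 0.072 0.06 ] 6873
```

View pics/scene0.png

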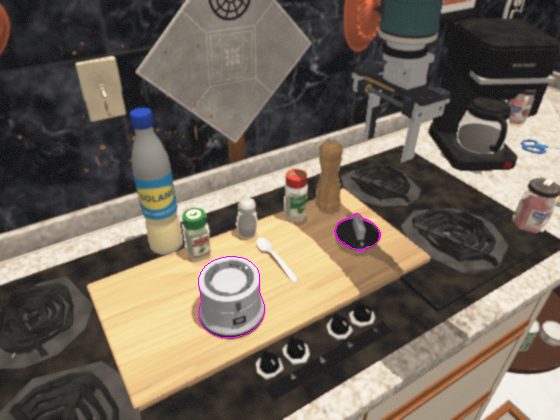

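View pics/wrist0.png

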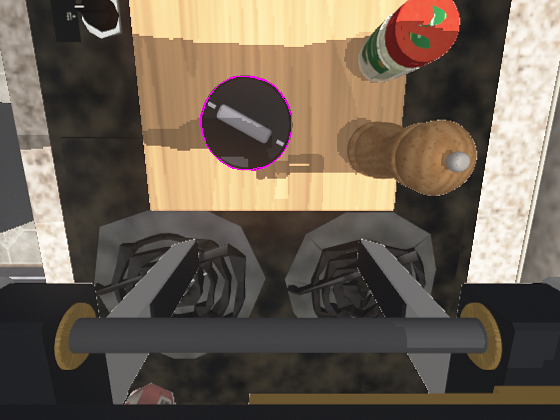

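The scene shows the lid at pixel (row 232, col 357), and the grinder at (298, 230) with its open collar on top. In the wrist picture the lid disc is centred at about (123, 246), with the bar running from upper left to lower right at about 27°. The masks agree with both pictures.

```bash
python3 - <<'E'
from h import *
from scipy.spatial.transform import Rotation as Ro
c=cam('wrist');im=np.load('pics/wrist.npy')
K,r,t=c;R=cv2.Rodrigues(r)[0];print('cam pos',(-R.T@t).round(3),'fx',K[0,0],'axes\n',R.round(3))
cams.grab_frame('wrist');m=outline_of('wrist','lid')[0]['mask'].astype(np.uint8)
cs=max(cv2.findContours(m,0,1)[0],key=len);e=cv2.fitEllipse(cs);print(e)
for z in [.0235,.035,.0435,.05]:
    P=np.array([onz(c,p,z)[:2] for p in cs[:,0]]);(x,y),(a,b),_=cv2.fitEllipse(P.astype(np.float32)*1000);print(z,x,y,a,b)
g=im.mean(2);er=cv2.erode(m,np.ones((7,7)));b=((g>85)&(er>0)).astype(np.uint8)
n,l,st,ce=cv2.connectedComponentsWithStats(b);
for i in range(1,n):
    if st[i,4]>30: print(st[i],ce[i])
crop=cv2.resize(im[60:190,180:320],None,fx=4,fy=4,interpolation=cv2.INTER_CUBIC);
cv2.imwrite('pics/c1.png',crop[...,::-1])
for n in ['scene','side']:
    cams.grab_frame(n);mm=outline_of(n,'grinder')[0]['mask'];np.save('pics/g_'+n,mm);ys,xs=np.where(mm);print(n,xs.min(),xs.max(),ys.min(),ys.max())
E
```

```text
cam pos [0.624 0.072 0.384] fx 323.6220268548677 axes
 [[ 1.     0.     0.001]
 [ 0.    -0.968  0.25 ]
 [ 0.001 -0.25  -0.968]]
((245.767822265625, 122.43963623046875), (91.32881927490234, 94.44447326660156), 160.29025268554688)
0.0235 590.2994995117188 75.7755355834961 97.69290161132812 98.63797760009766
0.035 591.384521484375 75.66009521484375 94.57954406738281 95.49451446533203
0.0435 592.1865234375 75.57476806640625 92.27837371826172 93.17107391357422
0.05 592.7998046875 75.50951385498047 90.51864624023438 91.39432525634766
[208 101   8   8  36] [211.38888889 104.72222222]
[217 104  54  39 873] [243.24054983 123.27949599]
[276 139   8   7  34] [279.32352941 142.35294118]
[221 157  27  10 174] [236.88505747 160.63793103]
scene 284 306 168 220
side 233 297 243 318
```

View pics/c1.png

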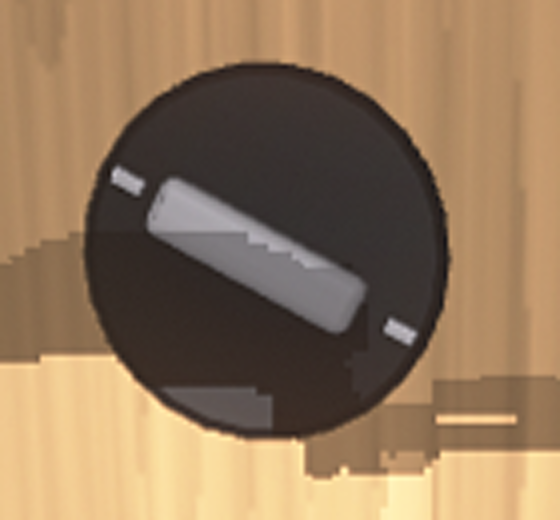

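The crop shows the bar and the two lug marks at full-image pixels (col 211, row 105) and (279, 142). A flange diameter of 92 mm puts the flange top at about z = 0.046, so the board top is near 0.022. Next I look at the grinder from above.

>>> apply_moves(increments="0.035 -0.006 0 0 0 0 0.094;0.035 -0.006 0 0 0 0 0.094;0.035 -0.006 0 0 0 0 0.094;0.035 -0.006 0 0 0 0 0.094;0.035 -0.006 0 0 0 0 0.094;0.035 -0.006 0 0 0 0 0.094;0.035 -0.006 0 0 0 0 0.094;0.035 -0.006 0 0 0 0 0.094;0 0 0 0 0 0 0.094;0 0 0 0 0 0 0.094")

```text
time: 1.9
tcp_pos: [0.5768, 0.2804, 0.2053]
tcp_rot: [0.707, 0.708, -0.0, -0.0]
force: [1.0, -1.6, 0.5]
width: 1.002
finger_force: 0.0
```

```bash
python3 - <<'E'
from h import *
c=cam('wrist');im=cams.grab_frame('wrist');np.save('pics/w1',im)
s=robot.get_state();print(s['time'],s['tcp_pos'],s['joint_pos'])
for q in ['grinder','collar']:
  for d in outline_of('wrist',q)[:2]:
    r,cc=d['location'];print(q,d['p'],r,cc,onz(c,(cc,r),.107).round(4),d['mask'].sum())
K,r,t=c
cv2.imwrite('pics/w1.png',im[...,::-1])
E
```

```text
1.95 [0.5772163  0.27925422 0.20532362] [-0.42463433  0.44908731 -0.1012393   1.56730385  0.04909578  1.12798634
 -0.53738887]
grinder 0.82 90.0 258.0 [0.5603 0.3819 0.107 ] 13026
collar 0.74 87.7 258.1 [0.5604 0.3836 0.107 ] 13406
collar 0.36 224.3 427.8 [0.7106 0.2691 0.107 ] 2586
```

View pics/w1.png

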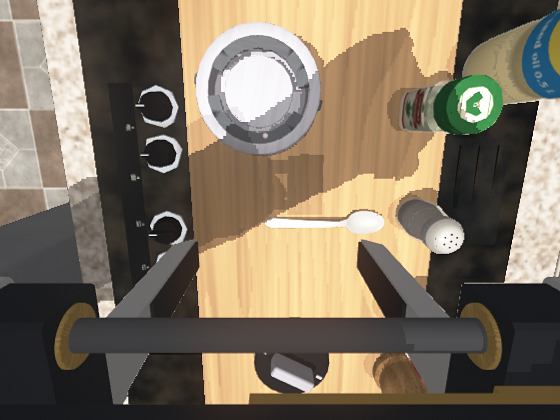

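The grinder's collar is at about (row 88, col 258), and the salt shaker and green jar are well clear to the right. I enlarge the collar to find the slots.

```bash
python3 - <<'E'
from h import *
im=np.load('pics/w1.npy')
cv2.imwrite('pics/c2.png',cv2.resize(im[10:165,180:340],None,fx=3.7,fy=3.7,interpolation=cv2.INTER_CUBIC)[...,::-1])
E
```

```text
(no output)
```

View pics/c2.png

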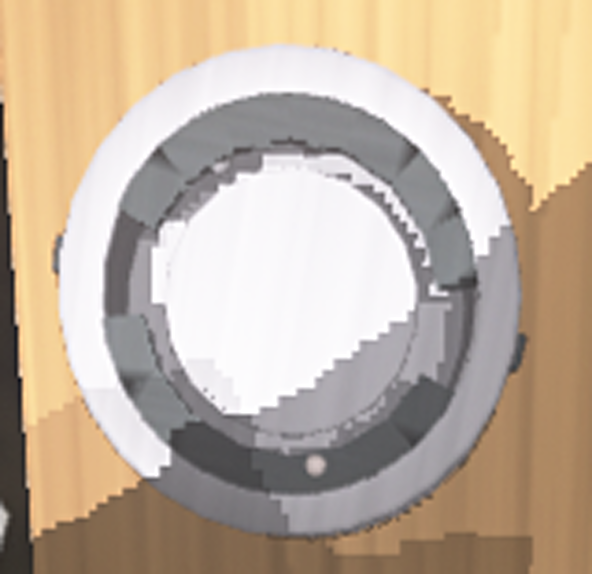

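The lug slots sit left and right in the collar, at crop points (120, 268) and (455, 332). The outer ribs are at (58, 253) and (517, 352), which puts the slot axis about 12° clockwise from world x.

```bash
python3 - <<'E'
from h import *
c=cam('wrist')
im=np.load('pics/w1.npy');cams.grab_frame('wrist');d=outline_of('wrist','collar')[0]
m=d['mask'].astype(np.uint8);cs=max(cv2.findContours(m,0,1)[0],key=len)
Z=.107
f=lambda p,z=Z:onz(c,(180+(p[0]+.5)/3.7-.5,10+(p[1]+.5)/3.7-.5),z)[:2]*1000
for z in [.1,.104,.107,.11]:
    P=np.array([onz(c,p,z)[:2] for p in cs[:,0]]);print(z,cv2.fitEllipse(P.astype(np.float32)*1000))
g=[f(p) for p in [(105,290),(478,290),(288,92),(298,494)]];print('ring',np.round(g,1),(g[0]+g[1])/2,(g[2]+g[3])/2)
def an(a,b):
    v=b-a;return np.degrees(np.arctan2(v[1],v[0]))
for z in (.095,.107): a,b=f((58,253),z),f((517,352),z);print('ribs',an(a,b),(a+b)/2,np.linalg.norm(b-a))
L=(f((135,222))+f((108,320)))/2;Rr=(f((474,287))+f((436,382)))/2;print('slots',an(L,Rr),(L+Rr)/2)
# ring of grey: ellipse from saturation/edges
s=robot.get_state();print(s['tcp_pos'],s['tcp_rot'])
# lid from first pose: camera pos shift equals tcp shift
K,r,t=c;R=cv2.Rodrigues(r)[0];o=-R.T@t-(np.array(s['tcp_pos'])-[.62464,0,.20483]);c0=(K,r,-R@o)
a,b=onz(c0,(211.4,104.7),.0455),onz(c0,(279.3,142.35),.0455);print('lid',an(a[:2],b[:2]),(a+b)/2,np.linalg.norm(b-a))
print('bar',onz(c0,(243.24,123.28),.0725))
# cross-check with scene/side
P0=[.592,.0757,.0455];G0=[*((g[0]+g[1]+g[2]+g[3])[:2]/4000),.107]
for n in ['scene','side']:
    cc=cam(n);th=np.linspace(0,2*np.pi,60);i2=np.load(f'pics/{n}.npy').copy()
    for C,rr in [(P0,.046),(G0,.05),(G0,.032)]:
        q=proj(cc,np.c_[C[0]+rr*np.cos(th),C[1]+rr*np.sin(th),0*th+C[2]]);cv2.polylines(i2,[np.int32(q*8)],True,(255,0,0),1,cv2.LINE_AA,3)
    q=proj(cc,[P0,G0]).mean(0);x,y=np.int32(q);cr=cv2.resize(i2[y-80:y+80,x-110:x+110],None,fx=2.5,fy=2.5,interpolation=cv2.INTER_CUBIC);cv2.imwrite(f'pics/x_{n}.png',cr[...,::-1])
cv2.imwrite('pics/x.png',np.vstack([cv2.resize(cv2.imread(f'pics/x_{n}.png'),(410,298)) for n in ['scene','side']]))
E
```

```text
0.1 ((559.9337768554688, 381.1160583496094), (102.92838287353516, 104.59550476074219), 41.98756790161133)
0.104 ((560.173095703125, 380.69024658203125), (101.48045349121094, 103.1241226196289), 41.98765182495117)
0.107 ((560.3525390625, 380.37091064453125), (100.39450073242188, 102.02058410644531), 41.98768615722656)
0.11 ((560.5320434570312, 380.0515441894531), (99.30855560302734, 100.91703796386719), 41.98761749267578)
ring [[521.1 381.6]
 [602.4 381.5]
 [561.6 420.6]
 [562.5 338.1]] [561.73900253 381.59407962] [562.06771196 379.34404643]
ribs -11.601025024120688 [560.63852632 380.14267718] 106.35111375362774
ribs -11.601025024120679 [561.31480559 378.92771172] 101.9404216519953
slots -10.275287617969687 [561.17803549 378.84141989]
[0.57744298 0.27883925 0.20555111] [ 7.07677381e-01  7.06535700e-01 -3.37631774e-05  1.64877606e-04]
lid -28.558291494086923 [0.59235004 0.07558106 0.0455    ] 0.07686073070701105
bar [0.59249705 0.07575735 0.0725    ]
```

View pics/x.png

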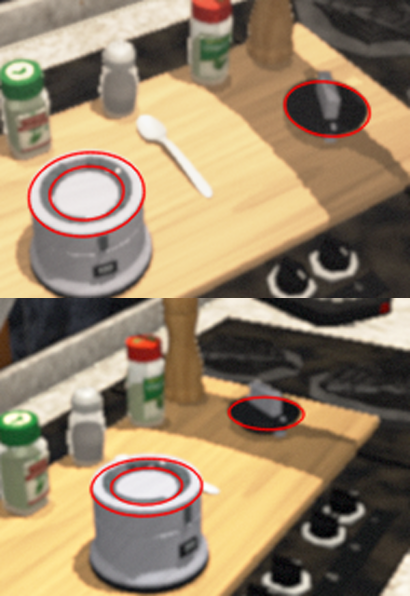

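Both fixed cameras confirm the wrist estimates: lid at (0.592, 0.076) with yaw -28.6°, collar at (0.561, 0.380, 0.107) with yaw about -11°. I move to the grasp.

>>> apply_moves(increments="-0.041 0.003 0 0 0 0 0.06;-0.041 0.003 0 0 0 0 0.06;-0.041 0.003 0 0 0 0 0.06;-0.041 0.003 0 0 0 0 0.06;-0.04 0.003 0 0 0 0 0.06;0 0 0.01 0 0 -0.134 0.06;0 0 0.01 0 0 -0.134 0.06;0 0 0.01 0 0 -0.134 0.06;0 0 0.01 0 0 -0.134 0.06;0 0 0.01 0 0 -0.134 0.06")

```text
time: 3.15
tcp_pos: [0.592, 0.0752, 0.1552]
tcp_rot: [0.433, 0.901, -0.0, 0.0]
force: [0.2, 0.3, 0.4]
width: 0.639
finger_force: 0.0
```

>>> apply_moves(increments="0 0 0.01 0 0 -0.134 0.06;0 0 0.01 0 0 -0.134 0.06;0 0 0.01 0 0 -0.134 0.06;0 0 0.01 0 0 0 0.06;0 0 0 0 0 0 0.06;0 0 0 0 0 0 0.06;0 0 0 0 0 0 0.06;0 0 0 0 0 0 0.06;0 0 0 0 0 0 0.06;0 0 0 0 0 0 0.06")

```text
time: 4.15
tcp_pos: [0.592, 0.076, 0.1156]
tcp_rot: [0.247, 0.969, -0.0, 0.0]
force: [-0.2, 0.1, 0.0]
width: 0.636
finger_force: 0.0
```

```bash
cat >> h.py <<'E'
from scipy.spatial.transform import Rotation as Ro
def tell(tx,ty,yaw=None):
    s=robot.get_state();R=Ro.from_quat(s['tcp_rot']).as_matrix();p=np.array(s['tcp_pos'])
    y=np.degrees(np.arctan2(R[1,1],R[0,1]))
    print('t',round(s['time'],2),'tcp',p.round(4),'yaw(tool y)',round(y,2),'tilt',R[:,2].round(3),'F',np.round(s['force'],1),'M',np.round(s['moment'],2),'w',round(s['width']*94,1),'ff',np.round(s['finger_force'],1),'j7',np.round(s['joint_pos'][6],2))
    print('need tool xyz',(R.T@(np.array([tx,ty,p[2]])-p)).round(4),'tool-z turn',None if yaw is None else round(np.radians(-(yaw-y)),4))
E
python3 -c "
from h import *
tell(.5923,.0757,61.4)
c=cam('wrist');cams.grab_frame('wrist')
for d in look_for('wrist','lid_grip')[:1]:print(d,onz(c,d['location'][::-1],.07))"
```

```text
t 4.15 tcp [0.592  0.076  0.1156] yaw(tool y) 61.41 tilt [ 0. -0. -1.] F [-0.2  0.1  0. ] M [ 0.05 -0.09  0.01] w 59.7 ff 0.0 j7 0.78
need tool xyz [-0.0004 -0.0002  0.    ] tool-z turn 0.0002
{'location': [222.0, 277.9], 'p': 0.64} [0.58604794 0.07893945 0.07      ]
```

>>> apply_moves(increments="0 0 0.01 0 0 0 0.06;0 0 0.01 0 0 0 0.06;0 0 0.01 0 0 0 0.06;0 0 0.01 0 0 0 0.06;0 0 0.01 0 0 0 0.06;0 0 0.008 0 0 0 0.06;0 0 0.004 0 0 0 0.06;0 0 0.001 0 0 0 0.06;0 0 0.001 0 0 0 0.06;0 0 0 0 0 0 0.06")

```text
time: 5.25
tcp_pos: [0.5922, 0.0761, 0.0519]
tcp_rot: [0.247, 0.969, 0.0, 0.0]
force: [-0.5, -0.3, -0.1]
width: 0.638
finger_force: 0.0
```

>>> apply_moves(increments="0 0 0.001 0 0 0 0.06;0 0 0.001 0 0 0 0.06;0 0 0 0 0 0 0.03;0 0 0 0 0 0 0.018;0 0 0 0 0 0 0.016;0 0 0 0 0 0 0.01;0 0 0 0 0 0 0.01;0 0 0 0 0 0 0.01;0 0 0 0 0 0 0.01;0 0 0 0 0 0 0.01", squeeze=30)

```text
time: 6.25
tcp_pos: [0.594, 0.0759, 0.0517]
tcp_rot: [0.247, 0.969, 0.001, 0.002]
force: [-2.4, -2.2, 23.1]
width: 0.146
finger_force: 46.7
```

```bash
python3 -c "
from h import *
tell(.5923,.0757,61.4)"
```

```text
t 6.25 tcp [0.594  0.0759 0.0517] yaw(tool y) 61.41 tilt [ 0.004  0.    -1.   ] F [-2.4 -2.2 23.1] M [-0.64  0.41  0.06] w 13.7 ff 46.7 j7 0.76
need tool xyz [ 0.0014 -0.001  -0.    ] tool-z turn 0.0001
```

>>> apply_moves(increments="0 0 -0.001 0 0 0 0.01;0 0 -0.001 0 0 0 0.01;0 0 -0.005 0 0 0 0.01;0 0 -0.01 0 0 0 0.01;0 0 -0.02 0 0 0 0.01;0 0 -0.025 0 0 0 0.01;0 0 -0.025 0 0 0 0.01;0 0 -0.025 0 0 0 0.01;0 0 -0.015 0 0 0 0.01;0 0 0 0 0 0 0.01")

```text
time: 7.25
tcp_pos: [0.5928, 0.0762, 0.1785]
tcp_rot: [0.247, 0.969, 0.001, 0.001]
force: [0.3, 0.5, -2.2]
width: 0.148
finger_force: 45.2
```

```bash
python3 -c "
from h import *
tell(.5612,.380,79)
c=cam('wrist');im=cams.grab_frame('wrist');cv2.imwrite('pics/h1.png',im[...,::-1])"
```

```text
t 7.25 tcp [0.5928 0.0762 0.1785] yaw(tool y) 61.42 tilt [ 0.003  0.    -1.   ] F [ 0.3  0.5 -2.2] M [ 0.05 -0.04 -0.  ] w 13.9 ff 45.2 j7 0.8
need tool xyz [ 0.1731  0.2517 -0.    ] tool-z turn -0.3068
```

View pics/h1.png

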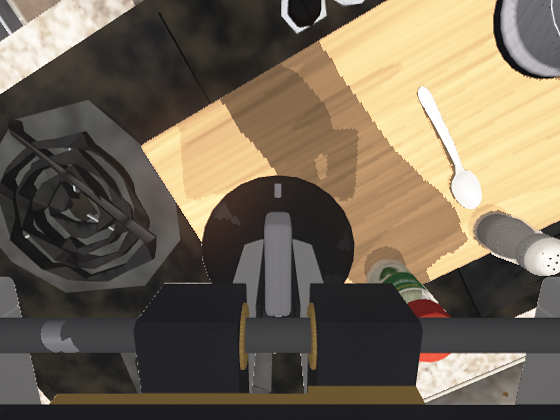

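The lid hangs level in the grip. The bar and its mark are central (col 278), and the flange spans cols 203–353 with its far edge at row 176. I carry it over the collar.

>>> apply_moves(increments="0.012 0.018 0 0 0 0 0.01;0.025 0.036 0 0 0 0 0.01;0.025 0.036 0 0 0 0 0.01;0.025 0.036 0 0 0 0 0.01;0.025 0.036 0 0 0 0 0.01;0.025 0.036 0 0 0 0 0.01;0.024 0.036 0 0 0 0 0.01;0.012 0.018 0 0 0 -0.102 0.01;0 0 0 0 0 -0.102 0.01;0 0 0 0 0 -0.102 0.01")

```text
time: 8.3
tcp_pos: [0.5595, 0.3807, 0.1742]
tcp_rot: [0.093, 0.996, -0.001, -0.001]
force: [0.2, -1.4, -1.6]
width: 0.145
finger_force: 45.2
```

```bash
python3 -c "
from h import *
tell(.5612,.380,79)
c=cam('wrist');s=robot.get_state();R=Ro.from_quat(s['tcp_rot']).as_matrix();p=np.array(s['tcp_pos'])
for x0 in (-.004,-.002,0,.002,.004):
  print(x0,'edge',proj(c,[p+R@[x0+.046,0,dz] for dz in (0,.006)]).round(1).tolist(),'side',proj(c,[p+R@[x0+.02,y,0] for y in(-.0414,.0414)]).round(1).tolist())
im=cams.grab_frame('wrist');cv2.imwrite('pics/h2.png',cv2.resize(im[120:300,170:450],None,fx=2.5,fy=2.5)[...,::-1])
d=outline_of('wrist','lid')[0];ys,xs=np.where(d['mask']);print(d['p'],ys.min(),xs.min(),xs.max(),xs[ys==ys.min()].mean())"
```

```text
t 8.3 tcp [0.5595 0.3807 0.1742] yaw(tool y) 79.29 tilt [-0.003 -0.001 -1.   ] F [ 0.2 -1.4 -1.6] M [ 0.   -0.12 -0.03] w 13.6 ff 45.2 j7 0.58
need tool xyz [-0.0018 -0.0004 -0.    ] tool-z turn 0.0051
-0.004 edge [[278.5, 184.7], [278.4, 182.9]] side [[207.0, 229.1], [349.9, 229.1]]
-0.002 edge [[278.5, 181.2], [278.4, 179.5]] side [[206.8, 225.8], [350.1, 225.8]]
0 edge [[278.5, 177.6], [278.4, 176.0]] side [[206.6, 222.4], [350.3, 222.5]]
0.002 edge [[278.5, 174.0], [278.4, 172.6]] side [[206.4, 219.1], [350.5, 219.1]]
0.004 edge [[278.5, 170.4], [278.4, 169.1]] side [[206.2, 215.7], [350.7, 215.8]]
0.76 176 201 353 277.0
```

View pics/h2.png

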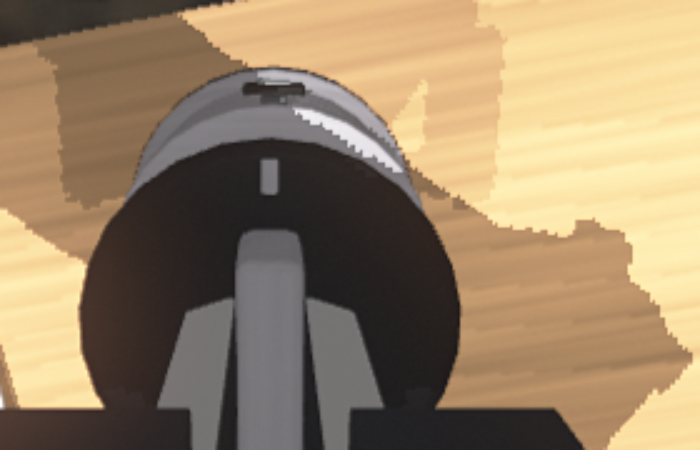

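The lid is centred in the grip to about 1 mm: its far edge is at row 176 and 177 was predicted. The switch is straight behind the mark, which confirms the yaw. I descend to just above the collar.

>>> apply_moves(increments="-0.001 0 0.005 0 0 0.005 0.01;0 0 0.01 0 0 0 0.01;0 0 0.01 0 0 0 0.01;0 0 0.005 0 0 0 0.01;0 0 0 0 0 0 0.01;0 0 0 0 0 0 0.01;0 0 0 0 0 0 0.01;0 0 0 0 0 0 0.01;0 0 0 0 0 0 0.01;0 0 0 0 0 0 0.01")

```text
time: 9.4
tcp_pos: [0.5616, 0.3799, 0.1466]
tcp_rot: [0.099, 0.995, 0.0, 0.0]
force: [-0.2, -0.1, -2.1]
width: 0.145
finger_force: 45.2
```

```bash
python3 -c "
from h import *
tell(.5612,.380,79)"
```

```text
t 9.4 tcp [0.5616 0.3799 0.1466] yaw(tool y) 78.66 tilt [ 0.  0. -1.] F [-0.2 -0.1 -2.1] M [ 0.12 -0.07  0.08] w 13.7 ff 45.2 j7 0.56
need tool xyz [ 0.0005  0.     -0.    ] tool-z turn -0.0059
```

>>> apply_moves(increments="0 0 0.002 0 0 0 0.01;0 0 0.002 0 0 0 0.01;0 0 0.001 0 0 0 0.01;0 0 0.001 0 0 0 0.01;0 0 0.001 0 0 0 0.01;0 0 0.001 0 0 0 0.01;0 0 0.001 0 0 0 0.01;0 0 0.001 0 0 0 0.01;0 0 0 0 0 0 0.01;0 0 0 0 0 0 0.01")

```text
time: 10.4
tcp_pos: [0.5616, 0.3799, 0.1364]
tcp_rot: [0.099, 0.995, -0.0, -0.0]
force: [-0.5, 0.1, -1.9]
width: 0.147
finger_force: 45.2
```

>>> apply_moves(increments="0 0 0.0005 0 0 0 0.01;0 0 0.0005 0 0 0 0.01;0 0 0.0005 0 0 0 0.01;0 0 0.0005 0 0 0 0.01;0 0 0 0 0 0 0.01;0 0 0 0 0 0 0.01;0 0 0 0 0 0 0.01;0 0 0 0 0 0 0.01;0 0 0 0 0 0 0.01;0 0 0 0 0 0 0.01")

```text
time: 11.4
tcp_pos: [0.5616, 0.3799, 0.1344]
tcp_rot: [0.099, 0.995, -0.0, -0.0]
force: [-0.9, 0.1, -2.6]
width: 0.145
finger_force: 45.2
```

>>> apply_moves(increments="0 0 0.0005 0 0 0 0.01;0 0 0.0005 0 0 0 0.01;0 0 0.0005 0 0 0 0.01;0 0 0.0005 0 0 0 0.01;0 0 0.0005 0 0 0 0.01;0 0 0.0005 0 0 0 0.01;0 0 0 0 0 0 0.01;0 0 0 0 0 0 0.01;0 0 0 0 0 0 0.01;0 0 0 0 0 0 0.01")

```text
time: 12.4
tcp_pos: [0.5615, 0.3801, 0.1314]
tcp_rot: [0.099, 0.995, 0.0, -0.0]
force: [-1.2, 3.3, -1.0]
width: 0.146
finger_force: 45.2
```

>>> apply_moves(increments="0 0 0.0005 0 0 0 0.01;0 0 0.0005 0 0 0 0.01;0 0 0.0005 0 0 0 0.01;0 0 0.0005 0 0 0 0.01;0 0 0 0 0 0 0.01;0 0 0 0 0 0 0.01;0 0 0 0 0 0 0.01;0 0 0 0 0 0 0.01;0 0 0 0 0 0 0.01;0 0 0 0 0 0 0.01")

```text
time: 13.4
tcp_pos: [0.5615, 0.3803, 0.1298]
tcp_rot: [0.099, 0.995, 0.0, -0.0]
force: [-2.3, 3.8, 3.7]
width: 0.15
finger_force: 45.5
```

>>> apply_moves(increments="0 0.0005 0 0 0 0 0.01;0.0003 0.0005 0 0 0 0 0.01;0 0 0 0 0 0 0.01;0 0 0 0 0 0 0.01;0 0 0.0005 0 0 0 0.01;0 0 0.0005 0 0 0 0.01;0 0 0 0 0 0 0.01;0 0 0 0 0 0 0.01;0 0 0 0 0 0 0.01;0 0 0 0 0 0 0.01")

```text
time: 14.4
tcp_pos: [0.5616, 0.3808, 0.1284]
tcp_rot: [0.099, 0.995, -0.0, 0.0]
force: [-3.0, 0.0, 4.6]
width: 0.145
finger_force: 45.6
```

```bash
python3 -c "
from h import *
tell(.5612,.380,79)"
```

```text
t 14.4 tcp [0.5616 0.3808 0.1284] yaw(tool y) 78.66 tilt [-0. -0. -1.] F [-3.   0.   4.6] M [ 0.08  0.5  -0.  ] w 13.6 ff 45.6 j7 0.56
need tool xyz [ 0.0002 -0.0008  0.    ] tool-z turn -0.0059
```

>>> apply_moves(increments="0.0005 0 0 0 0 0 0.01;0.0005 0 0 0 0 0 0.01;0 0 0.0005 0 0 0 0.01;0 0 0.0005 0 0 0 0.01;0 0 0.0005 0 0 0 0.01;0 0 0.0005 0 0 0 0.01;0 0 0 0 0 0 0.01;0 0 0 0 0 0 0.01;0 0 0 0 0 0 0.01;0 0 0 0 0 0 0.01")

```text
time: 15.4
tcp_pos: [0.5613, 0.3809, 0.1268]
tcp_rot: [0.099, 0.995, 0.0, 0.001]
force: [3.1, -0.5, 5.5]
width: 0.148
finger_force: 45.7
```

```bash
python3 -c "
from h import *
tell(.5612,.380,79)"
```

```text
t 15.4 tcp [0.5613 0.3809 0.1268] yaw(tool y) 78.64 tilt [ 0.001  0.    -1.   ] F [ 3.1 -0.5  5.5] M [-0.21 -0.77 -0.01] w 13.9 ff 45.7 j7 0.56
need tool xyz [-0.0001 -0.0009 -0.    ] tool-z turn -0.0062
```

The contact is springy, not rigid, so the lugs are in the slots and the lid is on the seat. I press down gradually.

>>> apply_moves(increments="-0.0005 0 0 0 0 0 0.01;0 0 0.0005 0 0 0 0.01;0 0 0.0005 0 0 0 0.01;0 0 0.0005 0 0 0 0.01;0 0 0.0005 0 0 0 0.01;0 0 0.0005 0 0 0 0.01;0 0 0.0005 0 0 0 0.01;0 0 0 0 0 0 0.01;0 0 0 0 0 0 0.01;0 0 0 0 0 0 0.01")

```text
time: 16.4
tcp_pos: [0.5613, 0.3809, 0.1239]
tcp_rot: [0.099, 0.995, 0.0, 0.0]
force: [-0.4, -2.1, 9.7]
width: 0.145
finger_force: 45.9
```

```bash
python3 -c "
from h import *
tell(.5612,.380,79)"
```

```text
t 16.4 tcp [0.5613 0.3809 0.1239] yaw(tool y) 78.65 tilt [ 0.001 -0.    -1.   ] F [-0.4 -2.1  9.7] M [-0.41 -0.05 -0.02] w 13.6 ff 45.9 j7 0.55
need tool xyz [-0.0001 -0.0009 -0.    ] tool-z turn -0.0061
```

>>> apply_moves(increments="0 -0.0003 0.0005 0 0 0 0.01;0 0 0.0005 0 0 0 0.01;0 0 0.0005 0 0 0 0.01;0 0 0.0005 0 0 0 0.01;0 0 0.0005 0 0 0 0.01;0 0 0.0005 0 0 0 0.01;0 0 0.0005 0 0 0 0.01;0 0 0 0 0 0 0.01;0 0 0 0 0 0 0.01;0 0 0 0 0 0 0.01")

```text
time: 17.4
tcp_pos: [0.5614, 0.3809, 0.1208]
tcp_rot: [0.099, 0.995, 0.0, 0.0]
force: [-1.4, -1.6, 13.1]
width: 0.142
finger_force: 46.1
```

```bash
python3 -c "
from h import *
tell(.5612,.380,79)"
```

```text
t 17.4 tcp [0.5614 0.3809 0.1208] yaw(tool y) 78.66 tilt [ 0.001  0.    -1.   ] F [-1.4 -1.6 13.1] M [-0.38  0.23  0.03] w 13.3 ff 46.1 j7 0.55
need tool xyz [-0.     -0.0009 -0.    ] tool-z turn -0.0059
```

>>> apply_moves(increments="0 0 0.0002 0 0 0.03 0.01;0 0 0 0 0 0.03 0.01;0 0 0 0 0 0.04 0.01;0 0 0 0 0 0.04 0.01;0 0 0 0 0 0.04 0.01;0 0 0 0 0 0.04 0.01;0 0 0 0 0 0.04 0.01;0 0 0 0 0 0.04 0.01;0 0 0 0 0 0 0.01;0 0 0 0 0 0 0.01")

```text
time: 18.4
tcp_pos: [0.5615, 0.381, 0.1208]
tcp_rot: [0.246, 0.969, 0.001, 0.001]
force: [-0.0, -0.9, 13.5]
width: 0.148
finger_force: 46.1
```

```bash
python3 -c "
from h import *
tell(.5614,.3809,79)"
```

```text
t 18.4 tcp [0.5615 0.381  0.1208] yaw(tool y) 61.47 tilt [ 0.002  0.001 -1.   ] F [-0.  -0.9 13.5] M [-0.25 -0.1   0.01] w 13.9 ff 46.1 j7 0.29
need tool xyz [ 0.0001 -0.0002 -0.    ] tool-z turn -0.306
```

>>> apply_moves(increments="0 0 0 0 0 0.05 0.01;0 0 0 0 0 0.05 0.01;0 0 0 0 0 0.05 0.01;0 0 0 0 0 0.05 0.01;0 0 0 0 0 0.05 0.01;0 0 0 0 0 0.05 0.01;0 0 0 0 0 0.05 0.01;0 0 0 0 0 0.03 0.01;0 0 0 0 0 0 0.01;0 0 0 0 0 0 0.01")

```text
time: 19.4
tcp_pos: [0.5616, 0.381, 0.1208]
tcp_rot: [0.425, 0.905, 0.001, 0.001]
force: [-0.4, -0.8, 13.4]
width: 0.144
finger_force: 46.1
```

```bash
python3 -c "
from h import *
tell(.5614,.3809,79)"
```

```text
t 19.4 tcp [0.5616 0.381  0.1208] yaw(tool y) 39.7 tilt [ 0.002  0.001 -1.   ] F [-0.4 -0.8 13.4] M [-0.41 -0.09  0.06] w 13.5 ff 46.1 j7 -0.05
need tool xyz [ 0.0001 -0.0002 -0.    ] tool-z turn -0.686
```

>>> apply_moves(increments="0 0 0 0 0 0.02 0.01;0 0 0 0 0 0.02 0.01;0 0 0 0 0 0.02 0.01;0 0 0 0 0 0.02 0.01;0 0 0 0 0 0.02 0.01;0 0 0 0 0 0.02 0.01;0 0 0 0 0 0.02 0.01;0 0 0 0 0 0.02 0.01;0 0 0 0 0 0.02 0.01;0 0 0 0 0 0 0.01")

```text
time: 20.4
tcp_pos: [0.5616, 0.381, 0.1208]
tcp_rot: [0.505, 0.863, 0.001, 0.0]
force: [0.3, -1.0, 13.3]
width: 0.144
finger_force: 46.1
```

```bash
python3 -c "
from h import *
tell(.5614,.3809,79)"
```

```text
t 20.4 tcp [0.5616 0.381  0.1208] yaw(tool y) 29.35 tilt [ 0.002  0.001 -1.   ] F [ 0.3 -1.  13.3] M [-0.43 -0.06  0.13] w 13.5 ff 46.1 j7 -0.21
need tool xyz [ 0.     -0.0002 -0.    ] tool-z turn -0.8666
```

>>> apply_moves(increments="0 0 0 0 0 0.02 0.01;0 0 0 0 0 0.02 0.01;0 0 0 0 0 0.02 0.01;0 0 0 0 0 0.02 0.01;0 0 0 0 0 0 0.01;0 0 0 0 0 0 0.01;0 0 0 0 0 0 0.01;0 0 0 0 0 0 0.01;0 0 0 0 0 0 0.01;0 0 0 0 0 0 0.01")

```text
time: 21.4
tcp_pos: [0.5616, 0.3809, 0.1208]
tcp_rot: [0.539, 0.842, 0.001, 0.0]
force: [-0.4, -0.9, 12.6]
width: 0.146
finger_force: 46.1
```

```bash
python3 -c "
from h import *
tell(.5614,.3809,79)"
```

```text
t 21.4 tcp [0.5616 0.3809 0.1208] yaw(tool y) 24.8 tilt [ 0.002  0.001 -1.   ] F [-0.4 -0.9 12.6] M [-0.37  0.01  0.05] w 13.7 ff 46.1 j7 -0.28
need tool xyz [ 0.0001 -0.0002 -0.    ] tool-z turn -0.9459
```

>>> apply_moves(increments="0 0 0 0 0 0.02 0.01;0 0 0 0 0 0.02 0.01;0 0 0 0 0 0.02 0.01;0 0 0 0 0 0.02 0.01;0 0 0 0 0 0.02 0.01;0 0 0 0 0 0.02 0.01;0 0 0 0 0 0 0.01;0 0 0 0 0 0 0.01;0 0 0 0 0 0 0.01;0 0 0 0 0 0 0.01")

```text
time: 22.4
tcp_pos: [0.5616, 0.3809, 0.1208]
tcp_rot: [0.588, 0.809, 0.001, 0.0]
force: [-0.0, -1.5, 13.1]
width: 0.145
finger_force: 46.1
```

```bash
python3 -c "
from h import *
tell(.5614,.3809,79)"
```

```text
t 22.4 tcp [0.5616 0.3809 0.1208] yaw(tool y) 17.93 tilt [ 0.001  0.001 -1.   ] F [-0.  -1.5 13.1] M [-0.38  0.01  0.05] w 13.7 ff 46.1 j7 -0.39
need tool xyz [ 0.     -0.0002 -0.    ] tool-z turn -1.0659
```

>>> apply_moves(increments="0 0 0 0 0 0.02 0.01;0 0 0 0 0 0.02 0.01;0 0 0 0 0 0.02 0.01;0 0 0 0 0 0.02 0.01;0 0 0 0 0 0.02 0.01;0 0 0 0 0 0 0.01;0 0 0 0 0 0 0.01;0 0 0 0 0 0 0.01;0 0 0 0 0 0 0.01;0 0 0 0 0 0 0.01")

```text
time: 23.4
tcp_pos: [0.5616, 0.381, 0.1208]
tcp_rot: [0.628, 0.778, 0.001, 0.0]
force: [-0.6, -0.6, 13.5]
width: 0.146
finger_force: 46.1
```

```bash
python3 -c "
from h import *
tell(.5614,.3809,79)"
```

```text
t 23.4 tcp [0.5616 0.381  0.1208] yaw(tool y) 12.2 tilt [ 0.001  0.001 -1.   ] F [-0.6 -0.6 13.5] M [-0.4  -0.01  0.08] w 13.8 ff 46.1 j7 -0.48
need tool xyz [-0.     -0.0002 -0.    ] tool-z turn -1.1658
```

>>> apply_moves(increments="0 0 0 0 0 0.02 0.01;0 0 0 0 0 0.02 0.01;0 0 0 0 0 0.02 0.01;0 0 0 0 0 0.02 0.01;0 0 0 0 0 0.02 0.01;0 0 0 0 0 0 0.01;0 0 0 0 0 0 0.01;0 0 0 0 0 0 0.01;0 0 0 0 0 0 0.01;0 0 0 0 0 0 0.01")

```text
time: 24.4
tcp_pos: [0.5615, 0.381, 0.1208]
tcp_rot: [0.666, 0.746, 0.001, 0.0]
force: [-0.6, -0.6, 13.4]
width: 0.146
finger_force: 46.1
```

```bash
python3 -c "
from h import *
tell(.5614,.3809,79)"
```

```text
t 24.4 tcp [0.5615 0.381  0.1208] yaw(tool y) 6.49 tilt [ 0.001  0.001 -1.   ] F [-0.6 -0.6 13.4] M [-0.48  0.07  0.26] w 13.7 ff 46.1 j7 -0.57
need tool xyz [-0.0001 -0.0002 -0.    ] tool-z turn -1.2656
```

>>> apply_moves(increments="0 0 0 0 0 0.02 0.01;0 0 0 0 0 0 0.01;0 0 0 0 0 0.02 0.01;0 0 0 0 0 0 0.01;0 0 0 0 0 0.02 0.01;0 0 0 0 0 0 0.01;0 0 0 0 0 0 0.01;0 0 0 0 0 0 0.01;0 0 0 0 0 0 0.01;0 0 0 0 0 0 0.01")

```text
time: 25.4
tcp_pos: [0.5612, 0.381, 0.1208]
tcp_rot: [0.688, 0.726, 0.0, 0.0]
force: [-2.0, -2.4, 15.4]
width: 0.147
finger_force: 40.6
```

```bash
python3 -c "
from h import *
tell(.5614,.3809,79)"
```

```text
t 25.4 tcp [0.5612 0.381  0.1208] yaw(tool y) 3.08 tilt [ 0.001  0.    -1.   ] F [-2.  -2.4 15.4] M [-0.58  0.65  0.72] w 13.8 ff 40.6 j7 -0.62
need tool xyz [-0.0001  0.0002  0.    ] tool-z turn -1.325
```

Resistance has begun. I probe a little further to tell the stop from the ridge.

>>> apply_moves(increments="0 0 0.0005 0 0 0 0.01;0 0 0 0 0 0 0.01;0 0 0 0 0 0 0.01;0 0 0 0 0 0.01 0.01;0 0 0 0 0 0 0.01;0 0 0 0 0 0.01 0.01;0 0 0 0 0 0 0.01;0 0 0 0 0 0 0.01;0 0 0 0 0 0 0.01;0 0 0 0 0 0 0.01")

```text
time: 26.4
tcp_pos: [0.5612, 0.381, 0.1206]
tcp_rot: [0.695, 0.719, 0.001, 0.0]
force: [-4.3, -4.3, 19.8]
width: 0.151
finger_force: 42.3
```

```bash
python3 -c "
from h import *
tell(.5614,.3809,79)
im=cams.grab_frame('wrist');cv2.imwrite('pics/t1.png',im[100:400,100:460,::-1])"
```

```text
t 26.4 tcp [0.5612 0.381  0.1206] yaw(tool y) 1.94 tilt [ 0.001  0.001 -1.   ] F [-4.3 -4.3 19.8] M [-0.9   0.98  0.9 ] w 14.2 ff 42.3 j7 -0.64
need tool xyz [-0.0001  0.0002  0.    ] tool-z turn -1.3449
```

View pics/t1.png

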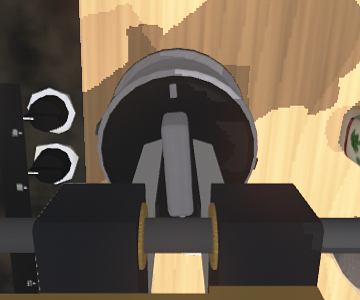

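The bar is twisted a few degrees in the pads (mark at col 173, bar at col 180) while the lid no longer follows, and the vertical contact has become rigid. That means the lid is at the stop. I ease off the torque, then let the spring raise the lid while still holding it.

>>> apply_moves(increments="0 0 -0.0005 0 0 -0.02 0.01;0 0 0 0 0 -0.02 0.01;0 0 -0.0005 0 0 -0.01 0.01;0 0 -0.0005 0 0 0 0.01;0 0 -0.0005 0 0 0 0.01;0 0 -0.0005 0 0 0 0.01;0 0 -0.0005 0 0 0 0.01;0 0 0 0 0 0 0.01;0 0 0 0 0 0 0.01;0 0 0 0 0 0 0.01")

```text
time: 27.45
tcp_pos: [0.5611, 0.381, 0.1225]
tcp_rot: [0.677, 0.736, 0.0, 0.0]
force: [0.8, 1.3, 6.0]
width: 0.149
finger_force: 37.6
```

```bash
python3 -c "
from h import *
tell(.5614,.3809,79)"
```

```text
t 27.45 tcp [0.5611 0.381  0.1225] yaw(tool y) 4.77 tilt [ 0.  0. -1.] F [0.8 1.3 6. ] M [ 0.25 -0.37  0.38] w 14.1 ff 37.6 j7 -0.6
need tool xyz [-0.0001  0.0003  0.    ] tool-z turn -1.2956
```

>>> apply_moves(increments="0 0 -0.0005 0 0 -0.01 0.01;0 0 -0.0005 0 0 0 0.01;0 0 -0.0005 0 0 0 0.01;0 0 -0.0005 0 0 0 0.01;0 0 0 0 0 0 0.01;0 0 0 0 0 0 0.01;0 0 0 0 0 0 0.01;0 0 0 0 0 0 0.01;0 0 0 0 0 0 0.01;0 0 0 0 0 0 0.01")

```text
time: 28.45
tcp_pos: [0.561, 0.3808, 0.1243]
tcp_rot: [0.673, 0.739, 0.0, -0.0]
force: [3.3, 3.0, 4.5]
width: 0.146
finger_force: 38.9
```

```bash
python3 -c "
from h import *
tell(.5614,.3809,79)"
```

```text
t 28.45 tcp [0.561  0.3808 0.1243] yaw(tool y) 5.33 tilt [ 0.  0. -1.] F [3.3 3.  4.5] M [ 0.63 -0.77  0.26] w 13.7 ff 38.9 j7 -0.59
need tool xyz [0.0001 0.0004 0.    ] tool-z turn -1.2858
```

>>> apply_moves(increments="0 0 -0.0005 0 0 0 0.01;0 0 -0.0005 0 0 0 0.01;0 0 -0.0005 0 0 0 0.01;0 0 0 0 0 0 0.01;0 0 0 0 0 0 0.01;0 0 0 0 0 0 0.01;0 0 0 0 0 0 0.01;0 0 0 0 0 0 0.01;0 0 0 0 0 0 0.01;0 0 0 0 0 0 0.01")

```text
time: 29.45
tcp_pos: [0.5609, 0.3807, 0.1257]
tcp_rot: [0.673, 0.739, -0.0, 0.0]
force: [4.0, 3.3, 2.1]
width: 0.147
finger_force: 38.7
```

```bash
python3 -c "
from h import *
tell(.5614,.3809,79)"
```

```text
t 29.45 tcp [0.5609 0.3807 0.1257] yaw(tool y) 5.33 tilt [-0. -0. -1.] F [4.  3.3 2.1] M [ 0.73 -1.06  0.27] w 13.9 ff 38.7 j7 -0.59
need tool xyz [ 0.0002  0.0005 -0.    ] tool-z turn -1.2858
```

Now a gentle counter-clockwise check. The ridge should hold the lid if it is in the detent.

>>> apply_moves(increments="0 0 -0.0003 0 0 -0.02 0.01;0 0 0 0 0 0 0.01;0 0 0 0 0 -0.02 0.01;0 0 0 0 0 0 0.01;0 0 0 0 0 -0.02 0.01;0 0 0 0 0 0 0.01;0 0 0 0 0 -0.02 0.01;0 0 0 0 0 0 0.01;0 0 0 0 0 0 0.01;0 0 0 0 0 0 0.01")

```text
time: 30.45
tcp_pos: [0.5606, 0.3804, 0.1258]
tcp_rot: [0.643, 0.765, -0.001, -0.0]
force: [-0.1, -0.8, 0.6]
width: 0.148
finger_force: 39.4
```

```bash
python3 -c "
from h import *
tell(.5614,.3809,79)"
```

```text
t 30.45 tcp [0.5606 0.3804 0.1258] yaw(tool y) 9.9 tilt [-0.001 -0.001 -1.   ] F [-0.1 -0.8  0.6] M [-0.48  0.01 -0.12] w 13.9 ff 39.4 j7 -0.51
need tool xyz [ 0.0004  0.0008 -0.    ] tool-z turn -1.206
```

>>> apply_moves(increments="0 0 0 0 0 -0.02 0.01;0 0 0 0 0 0 0.01;0 0 0 0 0 -0.02 0.01;0 0 0 0 0 0 0.01;0 0 0 0 0 0 0.01;0 0 0 0 0 0 0.01;0 0 0 0 0 0 0.01;0 0 0 0 0 0 0.01;0 0 0 0 0 0 0.01;0 0 0 0 0 0 0.01")

```text
time: 31.45
tcp_pos: [0.5608, 0.3806, 0.1258]
tcp_rot: [0.628, 0.778, -0.0, -0.0]
force: [0.4, -1.0, -4.6]
width: 0.149
finger_force: 38.8
```

```bash
python3 -c "
from h import *
tell(.5614,.3809,79)
im=cams.grab_frame('wrist');cv2.imwrite('pics/t2.png',im[100:400,100:460,::-1])"
```

```text
t 31.45 tcp [0.5608 0.3806 0.1258] yaw(tool y) 12.2 tilt [-0. -0. -1.] F [ 0.4 -1.  -4.6] M [-0.49 -0.09 -0.4 ] w 14.0 ff 38.8 j7 -0.48
need tool xyz [ 0.0002  0.0006 -0.    ] tool-z turn -1.1659
```

View pics/t2.png

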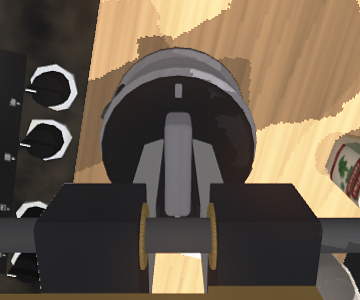

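Counter-clockwise motion is resisted just past the play, and there is a downward pull from the ridge flank, so the lid is in the detent. The bar is straight in the pads again (col 178). I re-centre and let go.

>>> apply_moves(increments="0 0 0 0 0 0.02 0.01;0 0 0 0 0 0.02 0.01;0 0 0 0 0 0.015 0.01;0 0 0 0 0 0 0.01;0 0 0 0 0 0 0.01;0 0 0 0 0 0 0.01;0 0 0 0 0 0 0.01;0 0 0 0 0 0 0.01;0 0 0 0 0 0 0.01;0 0 0 0 0 0 0.01")

```text
time: 32.5
tcp_pos: [0.5609, 0.3807, 0.1259]
tcp_rot: [0.649, 0.761, -0.0, -0.0]
force: [0.2, -1.0, -9.2]
width: 0.147
finger_force: 38.1
```

```bash
python3 -c "
from h import *
tell(.5614,.3809,79)"
```

```text
t 32.5 tcp [0.5609 0.3807 0.1259] yaw(tool y) 9.06 tilt [-0. -0. -1.] F [ 0.2 -1.  -9.2] M [-0.56 -0.21  0.29] w 13.8 ff 38.1 j7 -0.53
need tool xyz [ 0.0001  0.0006 -0.    ] tool-z turn -1.2207
```

>>> apply_moves(increments="0 0 0 0 0 0 0.02;0 0 0 0 0 0 0.03;0 0 0 0 0 0 0.04;0 0 0 0 0 0 0.05;0 0 0 0 0 0 0.05;0 0 0 0 0 0 0.05;0 0 0 0 0 0 0.05;0 0 0 0 0 0 0.05;0 0 0 0 0 0 0.05;0 0 0 0 0 0 0.05")

```text
time: 33.5
tcp_pos: [0.5609, 0.3807, 0.126]
tcp_rot: [0.649, 0.761, -0.0, -0.0]
force: [0.3, 0.3, 0.7]
width: 0.534
finger_force: 0.0
```

```bash
python3 - <<'E'
from h import *
tell(.5614,.3809,79)
c=cam('wrist');im=cams.grab_frame('wrist');np.save('pics/r1',im)
s=robot.get_state();R=Ro.from_quat(s['tcp_rot']).as_matrix();p=np.array(s['tcp_pos'])
m=outline_of('wrist','lid')[0];ys,xs=np.where(m['mask']);print(m['p'],ys.min(),xs.min(),xs.max())
# lug mark: brightest blob near expected tool x .036..; list bright blobs in a window
uv=proj(c,[p+R@[.039,0,0]])[0];print('exp mark',uv)
u,v=np.int32(uv);w=im[v-14:v+15,u-25:u+26].mean(2);b=(w>w.min()+.6*(w.max()-w.min())).astype(np.uint8)
n,l,st,ce=cv2.connectedComponentsWithStats(b);print([(st[i,4],(ce[i]+[u-25,v-14]).round(1)) for i in range(1,n)])
cv2.imwrite('pics/r1.png',im[100:400,100:460,::-1])
E
```

```text
t 33.5 tcp [0.5609 0.3807 0.126 ] yaw(tool y) 9.05 tilt [-0. -0. -1.] F [0.3 0.3 0.7] M [ 0.   -0.02 -0.01] w 50.2 ff 0.0 j7 -0.53
need tool xyz [ 0.0001  0.0005 -0.    ] tool-z turn -1.2209
0.57 176 201 353
exp mark [278.576172   188.78077962]
[(np.int32(140), array([278.6, 175.1])), (np.int32(73), array([276.7, 189.9]))]
```

Lid released. It sits about 68° past the slots at detent height, near the counter-clockwise edge of the play. I regrip lightly to check both sides of the play and to centre it.

>>> apply_moves(increments="0 0 0 0 0 -0.03 0.03;0 0 0 0 0 0 0.01;0 0 0 0 0 0 0.01;0 0 0 0 0 0 0.01;0 0 0 0 0 0 0.01;0 0 0 0 0 0 0.01;0 0 0 0 0 0 0.01;0 0 0 0 0 0 0.01;0 0 0 0 0 0 0.01;0 0 0 0 0 0 0.01", squeeze=15)

```text
time: 34.6
tcp_pos: [0.5609, 0.3807, 0.126]
tcp_rot: [0.638, 0.77, -0.0, -0.0]
force: [-0.6, -0.1, 1.3]
width: 0.148
finger_force: 15.0
```

```bash
python3 -c "
from h import *
tell(.5614,.3809,79)"
```

```text
t 34.6 tcp [0.5609 0.3807 0.126 ] yaw(tool y) 10.77 tilt [-0. -0. -1.] F [-0.6 -0.1  1.3] M [-0.11  0.17 -0.11] w 13.9 ff 15.0 j7 -0.5
need tool xyz [ 0.0001  0.0005 -0.    ] tool-z turn -1.1908
```

>>> apply_moves(increments="0 0 0 0 0 -0.02 0.01;0 0 0 0 0 0 0.01;0 0 0 0 0 -0.02 0.01;0 0 0 0 0 0 0.01;0 0 0 0 0 -0.02 0.01;0 0 0 0 0 0 0.01;0 0 0 0 0 0 0.01;0 0 0 0 0 0 0.01;0 0 0 0 0 0 0.01;0 0 0 0 0 0 0.01")

```text
time: 35.6
tcp_pos: [0.561, 0.3807, 0.126]
tcp_rot: [0.614, 0.789, -0.0, 0.0]
force: [0.2, -1.2, 1.1]
width: 0.152
finger_force: 15.4
```

```bash
python3 -c "
from h import *
tell(.5614,.3809,79)"
```

```text
t 35.6 tcp [0.561  0.3807 0.126 ] yaw(tool y) 14.2 tilt [-0. -0. -1.] F [ 0.2 -1.2  1.1] M [-0.11 -0.08 -0.31] w 14.3 ff 15.4 j7 -0.45
need tool xyz [ 0.0001  0.0005 -0.    ] tool-z turn -1.1309
```

Counter-clockwise is blocked: the bar twists in the pads. Now clockwise.

>>> apply_moves(increments="0 0 0 0 0 0.03 0.01;0 0 0 0 0 0.03 0.01;0 0 0 0 0 0.02 0.01;0 0 0 0 0 0 0.01;0 0 0 0 0 0 0.01;0 0 0 0 0 0 0.01;0 0 0 0 0 0 0.01;0 0 0 0 0 0 0.01;0 0 0 0 0 0 0.01;0 0 0 0 0 0 0.01")

```text
time: 36.6
tcp_pos: [0.561, 0.3807, 0.126]
tcp_rot: [0.645, 0.764, -0.0, -0.0]
force: [0.5, 0.1, -0.5]
width: 0.148
finger_force: 15.0
```

```bash
python3 -c "
from h import *
tell(.5614,.3809,79)"
```

```text
t 36.6 tcp [0.561  0.3807 0.126 ] yaw(tool y) 9.62 tilt [-0. -0. -1.] F [ 0.5  0.1 -0.5] M [-0.05 -0.25  0.14] w 13.9 ff 15.0 j7 -0.52
need tool xyz [ 0.0001  0.0005 -0.    ] tool-z turn -1.2109
```

>>> apply_moves(increments="0 0 0 0 0 0.02 0.01;0 0 0 0 0 0 0.01;0 0 0 0 0 0.02 0.01;0 0 0 0 0 0 0.01;0 0 0 0 0 0.02 0.01;0 0 0 0 0 0 0.01;0 0 0 0 0 0 0.01;0 0 0 0 0 0 0.01;0 0 0 0 0 0 0.01;0 0 0 0 0 0 0.01")

```text
time: 37.6
tcp_pos: [0.5609, 0.3807, 0.126]
tcp_rot: [0.668, 0.744, -0.0, -0.0]
force: [0.3, -0.7, 1.4]
width: 0.151
finger_force: 15.0
```

```bash
python3 -c "
from h import *
tell(.5614,.3809,79)"
```

```text
t 37.6 tcp [0.5609 0.3807 0.126 ] yaw(tool y) 6.19 tilt [-0. -0. -1.] F [ 0.3 -0.7  1.4] M [-0.08 -0.09  0.25] w 14.2 ff 15.0 j7 -0.57
need tool xyz [ 0.0001  0.0005 -0.    ] tool-z turn -1.2708
```

Both directions are blocked within a few degrees. To be sure, I press down once more, bring the lid to the stop, and release it there.

>>> apply_moves(increments="0 0 0 0 0 -0.03 0.01;0 0 0 0 0 0 0.01;0 0 0.001 0 0 0 0.01;0 0 0.001 0 0 0 0.01;0 0 0.001 0 0 0 0.01;0 0 0.001 0 0 0 0.01;0 0 0.0005 0 0 0 0.01;0 0 0.0005 0 0 0 0.01;0 0 0 0 0 0 0.01;0 0 0 0 0 0 0.01", squeeze=30)

```text
time: 38.6
tcp_pos: [0.561, 0.3808, 0.1219]
tcp_rot: [0.657, 0.754, 0.0, 0.0]
force: [-4.7, -2.7, 12.7]
width: 0.144
finger_force: 30.0
```

```bash
python3 -c "
from h import *
tell(.5614,.3809,79)"
```

```text
t 38.6 tcp [0.561  0.3808 0.1219] yaw(tool y) 7.89 tilt [ 0.  0. -1.] F [-4.7 -2.7 12.7] M [-0.87  0.98 -0.04] w 13.5 ff 30.0 j7 -0.55
need tool xyz [0.0001 0.0004 0.    ] tool-z turn -1.241
```

>>> apply_moves(increments="0 0 0 0 0 0.02 0.01;0 0 0 0 0 0 0.01;0 0 0 0 0 0.02 0.01;0 0 0 0 0 0 0.01;0 0 0 0 0 0.02 0.01;0 0 0 0 0 0 0.01;0 0 0 0 0 0 0.01;0 0 0 0 0 0 0.01;0 0 0 0 0 0 0.01;0 0 0 0 0 0 0.01")

```text
time: 39.6
tcp_pos: [0.5611, 0.3809, 0.122]
tcp_rot: [0.679, 0.734, 0.0, 0.0]
force: [-2.7, -3.7, 12.3]
width: 0.152
finger_force: 30.5
```

```bash
python3 -c "
from h import *
tell(.5614,.3809,79)"
```

```text
t 39.6 tcp [0.5611 0.3809 0.122 ] yaw(tool y) 4.5 tilt [ 0.001  0.    -1.   ] F [-2.7 -3.7 12.3] M [-0.76  0.7   0.61] w 14.3 ff 30.5 j7 -0.6
need tool xyz [0.     0.0003 0.    ] tool-z turn -1.3003
```

Stop felt again at the same angle. I ease the twist, let the lid rise, open and withdraw.

>>> apply_moves(increments="0 0 0 0 0 -0.02 0.01;0 0 -0.001 0 0 0 0.01;0 0 -0.001 0 0 0 0.01;0 0 -0.001 0 0 0 0.01;0 0 -0.001 0 0 0 0.01;0 0 0 0 0 0 0.01;0 0 0 0 0 0 0.03;0 0 0 0 0 0 0.04;0 0 0 0 0 0 0.05;0 0 0 0 0 0 0.05")

```text
time: 40.6
tcp_pos: [0.5613, 0.381, 0.1255]
tcp_rot: [0.672, 0.741, 0.0, 0.0]
force: [-0.5, -0.6, 6.5]
width: 0.454
finger_force: 3.3
```

```bash
python3 - <<'E'
from h import *
tell(.5614,.3809,79)
c=cam('wrist');im=cams.grab_frame('wrist')
s=robot.get_state();R=Ro.from_quat(s['tcp_rot']).as_matrix();p=np.array(s['tcp_pos'])
m=outline_of('wrist','lid')[0];ys,xs=np.where(m['mask']);print(m['p'],ys.min(),xs.min(),xs.max())
uv=proj(c,[p+R@[.039,0,0]])[0];print('exp mark',uv)
u,v=np.int32(uv);w=im[v-14:v+15,u-25:u+26].mean(2);b=(w>w.min()+.6*(w.max()-w.min())).astype(np.uint8)
n,l,st,ce=cv2.connectedComponentsWithStats(b);print([(st[i,4],(ce[i]+[u-25,v-14]).round(1)) for i in range(1,n)])
E
```

```text
t 40.6 tcp [0.5613 0.381  0.1255] yaw(tool y) 5.6 tilt [ 0.001  0.001 -1.   ] F [-0.5 -0.6  6.5] M [-0.04 -0.09 -0.01] w 42.7 ff 3.3 j7 -0.58
need tool xyz [-0.0001  0.0001  0.    ] tool-z turn -1.2811
0.71 176 201 353
exp mark [278.57801429 188.69890643]
[(np.int32(159), array([278.3, 175.3])), (np.int32(72), array([276.5, 190.5]))]
```

>>> apply_moves(increments="0 0 -0.001 0 0 0 0.05;0 0 -0.002 0 0 0 0.05;0 0 -0.005 0 0 0 0.05;0 0 -0.01 0 0 0 0.05;0 0 -0.02 0 0 0 0.05;0 0 -0.025 0 0 0 0.05;0 0 -0.025 0 0 0 0.05;0 0 -0.015 0 0 0 0.05;0 0 0 0 0 0 0.05;0 0 0 0 0 0 0.05")

```text
time: 41.7
tcp_pos: [0.5608, 0.3806, 0.2275]
tcp_rot: [0.672, 0.741, -0.0, -0.0]
force: [-0.4, 0.6, -1.1]
width: 0.531
finger_force: 0.0
```

```bash
python3 - <<'E'
from h import *
tell(.5614,.3809,79)
ims=[]
for n in ['scene','side']:
    c=cam(n);im=cams.grab_frame(n).copy()
    th=np.linspace(0,2*np.pi,60)
    q=proj(c,np.c_[.5614+.046*np.cos(th),.3809+.046*np.sin(th),0*th+.126]);cv2.polylines(im,[np.int32(q*8)],True,(255,0,0),1,cv2.LINE_AA,3)
    x,y=np.int32(proj(c,[[.56,.38,.09]])[0]);ims.append(cv2.resize(im[y-60:y+60,x-65:x+65],None,fx=3,fy=3,interpolation=cv2.INTER_CUBIC))
cv2.imwrite('pics/f.png',np.hstack(ims)[...,::-1])
E
```

```text
t 41.7 tcp [0.5608 0.3806 0.2275] yaw(tool y) 5.62 tilt [-0. -0. -1.] F [-0.4  0.6 -1.1] M [0.01 0.06 0.  ] w 49.9 ff 0.0 j7 -0.57
need tool xyz [ 0.0003  0.0007 -0.    ] tool-z turn -1.2808
```

View pics/f.png

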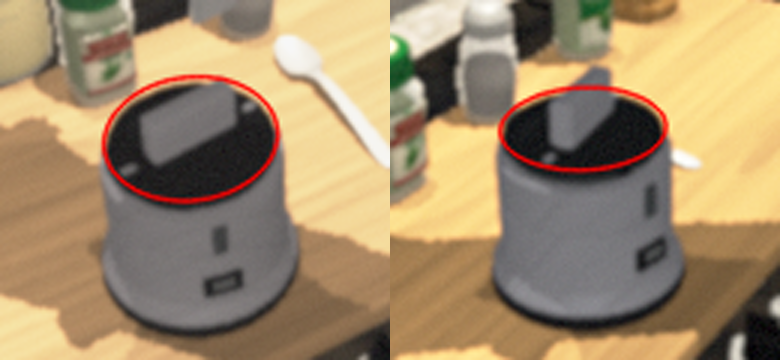

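The lid is on level, turned about 71° past the slots and at detent height. The jars still stand and the gripper is clear.

```bash
python3 -c "
from cell import finish_job
print(finish_job())"
```

```text
the job is handed in; nothing more can be done
None
```

I closed the grinder and handed the job in at about 42 s. The lid was turned about 71° to the felt stop, then let go. It stayed at the height expected for the detent, but the interlock pin is hidden, so I couldn't see the lock itself.

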